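Press a mounted print flat in the lever press

ROBOT

A 7-joint arm with a two-finger parallel gripper is mounted at the origin on the work surface. World frame = base frame: x ahead of the robot, y to its left, z up, the work surface at z = 0. Lengths are in m, angles in rad, forces in N, time in s.
With the tool pointing down it reaches from about 0.4 to 0.85 m from the base axis. Payload 10.4 kg.
Tool frame: the origin (TCP) lies at the very end of the fingers, on their centre line; the grasp point (between the pads) lies 19 mm behind it; z points along the fingers, y is the direction in which the jaws open and shut (so a half turn about z gives the same grasp; the last joint's range is limited). The gripper opens to 87 mm and grips with 3 to 60 N. Pads are 19 mm wide; open, the fingers measure 117 mm over their backs; the gripper's body (75 mm by 190 mm) begins 51 mm behind the grasp point.
Start: joints at [-1.235, 0.332, -0.065, 1.46, 0.022, 1.35, -0.088], TCP at [0.219, 0.585, 0.223] pointing down, gripper open.
Joint ranges: [-2.6, 2.6], [-0.5, 2.12], [-1.47, 1.34], [0.16, 2.42], [-1.27, 4.41], [0.06, 2.06], [-2.6, 2.6]. Speed limits (rad/s): [2.22, 2.22, 2.79, 2.79, 3.14, 3.14, 3.14].

INTERFACE

Orientations are given as a unit quaternion [x, y, z, w].
In Python, from bench import r, eyes, job gives the robot as it stands. The module is installed in compiled form; this text tells all that it offers.
- The arm moves only by the tool play_rows, never from a script. Its argument "motion" is a list of rows, each a list of 7 numbers: the shift along the tool's x, y, z as a fraction of full scale, then the turn, a rotation vector about the tool's x, y, z as a fraction of full scale, then the opening in per cent of the stroke, from 0 (shut) to 100 (fully open). A call has 1 to 5 rows; each row is the pose to reach, as a shift and turn from the pose commanded when the call began, along the tool's axes at that moment; what a row does not reach only later rows make up. Full scale, the value 1, is 0.2 m for a shift and 90 degrees for a turn. A row lasts 1/8 s, in which the tool goes at most 62.5 mm and 10.7 degrees, less where a joint would pass 70% of its speed; a pose out of reach is approached as far as the arm can. A call with a number of a shift or a turn outside -1 to 1 is refused whole. A call with a gripper value outside its range is refused whole. The fingers move at their own pace and stop on an object; "squeeze" is the grip in N (left out, the last holds). Time passes only in rows, so rows that repeat a pose let the fingers close. It gives the time, the measured TCP pose, the force and the opening at its end, in the units of the state.
- r.read_state(): the state, without advancing time (a new reading comes with each control period).
- eyes.camera(name): name is "side" or "top"; returns a dict with "image" (480x640x3 uint8, red, green, blue), "mtx" (3x3 intrinsics, pixels), "R" (3x3) and "t" (3): a world point X has camera coordinates R X + t. Camera axes: x right, y down, z forward; pixel columns grow to the right and rows downward; lengths in m; the calibration is good to about 2 mm. A picture is of the moment at which its call begins. There is no depth.
- job.close_job(): hands the job in, once; it reports no verdict.
Trained networks look in a picture, given as the dict that the camera call returned (one of the last four; its "shot" number tells which), for a name from the list of things; names that differ only in an ending like _2 or _b are one class to them, and where a whole thing is asked for, a point or a joint stands for the part that bears it (a point fixed in the world has none). Each returns a list of dicts, best first, with "p" (0 to 1); they miss things now and then, are a little off and sometimes report something else, mostly with a low value. They report only what shows in the picture. A call takes as long as a camera call.
- eyes.regions_of(picture, label): "region" (480x640 bool, what is visible of it) and "xy" ([column, row] in pixels, amid what is visible of it).
- eyes.landmark_of(picture, label): "xy" ([column, row] in pixels: a listed point, or the origin of a listed thing).
The state is a dict: "time": time; "joint_positions": joint angles; "joint_vel": joint speeds; "joint_torque": joint torques, N m; "ee_pos": TCP position; "eef_rot": TCP orientation; "ft_force": force on the tool from outside, world axes, zero at the start; "torque": the same for the moment, N m; "width": finger opening in m.
Only numpy, scipy, OpenCV 4.12 (cv2) and the standard library are available. Lean on these libraries where they do the work, as an engineer would, in place of code of your own. Each camera call takes 0.05 s, during which the arm holds its last target. There are 200 camera calls.

TASK

A mounted print lies on the bed of the small lever press. Take the press's open cover by its bar and lower it gently until it lies fully down on its stop, then flip the safety catch all the way over to its other side, clear of the lever, and only then pull the lever towards the robot's side as far as it goes and hold it there. Finish while still holding the lever pulled (it springs back if let go), with the cover still down, and leave the jar, the blower and the loupe alone.

Things in the scene. Friction and masses are not known exactly. Their poses are not given: they have to be found in the camera images.
- press: Grey bench press, fixed to the table; base block 180 x 380 x 45 mm high (local x -50..130, y -210..170 mm). Origin on the table surface; own x points away from the robot side (front is -x), y along the cover's hinge to the left, z up. The whole press is placed and turned (up to 0.3 rad) anew each time. All local coordinates below are in this frame, mm.
- cover (a joint): Hinge angle of the cover, rad: 0 = flat down on its stop, grows as it opens upward and away (starts 0.9 to 1.25, limit 1.35). Stiff hinge (0.6 N m friction): the cover stays where it is left. Hinge axis parallel to the press's y. Cover is an aluminium frame 150 x 190 x 12 mm with a clear pane, 0.45 kg.
- cover_handle (a point): Middle of the cover's black round handle bar: diameter 14 mm, along the press's y, 98 mm free between its two arms, 45 mm beyond the cover's free edge. 195 mm from the hinge axis. When the cover is down the bar is 58 mm above the table, 45 mm in front of the base block, with open table below. Axes turn with the cover.
- cover_hinge (a point): Point on the cover's hinge axis in line with the middle of the handle bar (local 100, 65, 58).
- catch (a joint): Angle of the safety catch, rad: 0 = leaning 50 degrees to the press's +y, its bar lying across just in front of the lever shaft and blocking it (starts 0 to 0.1); grows as it is flipped over the top towards the press's -y, limit 1.75 (leaning 50 degrees the other way, clear). Stays where it is left (0.08 N m friction).
- catch_pin (a point): Grasp or push point on the catch's thumb pin: steel round pin, diameter 12 mm, along the press's x, reaching 45 mm from the front of the catch bar (10 x 12 x 85 mm) at its free end towards the press's front; this point is 34 mm in front of the bar's middle. 85 mm from the hinge axis, 150 mm above the table at joint 0.
- catch_hinge (a point): Point on the catch's hinge axis (parallel to the press's x) at the same local x as the pin point (local -6, -180, 95).
- lever (a joint): Angle of the lever, rad: 0 = at rest, leaning 0.5 rad back (to the press's +x); grows as its top is pulled towards the press's front (-x), limit 1.05 = fully pulled. A spring returns it: 3 N at the grip at the start, 9 N fully pulled. With the catch on it is blocked after 0.1 to 0.2 rad.
- lever_grip (a point): Grasp point on the lever's black round grip: diameter 18 mm, 95 mm long along the press's y, fixed like an L to the top of the steel shaft (diameter 14 mm) and standing out from it towards the cover (+y); this point is 55 mm from the shaft and 30 mm from the grip's free end. 170 mm from the pivot axis; about 219 mm above the table at rest, 240 mm mid-way. Axes turn with the lever.
- lever_pivot (a point): Point on the lever's pivot axis (parallel to the press's y) in line with the grip point (local 10, -75, 70).
- blower: Bystander: black rubber air blower, standing, 54 mm across, 100 mm high, left of the press (+y side), towards its back. Origin under its middle.
- jar: Bystander: closed glass jar, 60 mm across, 70 mm high, standing near the front right corner of the press. Origin under its middle.
- loupe: Bystander: black loupe, 48 mm across, 45 mm high, standing left of the press, nearer its front than the blower. Origin under its middle.

How it is judged:
By the outcome, as a careful person would: the job done as asked, in the order asked, and still so for the second after the job is handed in, while the arm keeps its last pose, push and grip.
It also fails if it takes over 72 s, if anything falls off the work surface, if the arm or the gripper's body presses on something with over 40 N, if the wrist force passes 120 N, or if a joint passes its speed limit or range.

## Working session

There is one attempt and no reset: what is moved stays moved. The work goes in short steps, Python scripts to look and compute and a tool call to move; the robot and the scene stay as the last step left them, time stands still between calls to the robot, and variables do not carry over. Pictures are saved under pics/ and viewed, about 8 in all and at most 12, crops included, and the job is handed in when it is done.

Besides the shell and the picture viewer there is one more tool, called after "Emit:" in YAML: its name, and indented under it one key for each argument. play_rows: Moves the arm, as the interface text tells. Shift numbers are shares of 0.2 m and turn numbers shares of 90 degrees, none past 1 either way. Its arguments: {"type":"object","properties":{"motion":{"type":"array","items":{"type":"array","items":{"type":"number"}}},"squeeze":{"type":"number"}},"required":["motion"]}

```bash
mkdir -p pics
cat > h.py <<'E'
import numpy as np,cv2
from bench import r,eyes,job
from scipy.spatial.transform import Rotation as Rn
from scipy.optimize import least_squares
def save(c,n): cv2.imwrite(f'pics/{n}.png',c['image'][:,:,::-1])
def proj(c,X):
    q=np.asarray(c['R'])@np.asarray(X)+np.asarray(c['t']); q=np.asarray(c['mtx'])@q; return q[:2]/q[2]
def tri(cs,ps):
    P=[np.asarray(c['mtx'])@np.c_[c['R'],c['t']] for c in cs]
    A=np.vstack([np.vstack([p[0]*M[2]-M[0],p[1]*M[2]-M[1]]) for M,p in zip(P,ps)])
    v=np.linalg.svd(A)[2][-1]; return v[:3]/v[3]
E
cat > a.py <<'E'
from h import *
s=r.read_state(); print({k:np.round(s[k],3) for k in ('time','ee_pos','eef_rot','ft_force','width')})
cs=[eyes.camera('side'),eyes.camera('top')]
save(cs[0],'s0');save(cs[1],'t0')
for n in ['press','cover_handle','cover_hinge','catch_pin','catch_hinge','lever_grip','lever_pivot','blower','jar','loupe']:
    L=[eyes.landmark_of(c,n) for c in cs]
    print(n,[[(np.round(l['xy']),round(l['p'],2)) for l in x[:2]] for x in L], np.round(tri(cs,[x[0]['xy'] for x in L]),3) if all(L) else '')
for c in cs: print(np.round(c['R'],2).tolist(),np.round(-np.asarray(c['R']).T@c['t'],2))
E
python3 a.py; python3 -c "
import cv2,numpy as np
cv2.imwrite('pics/b0.png',cv2.resize(np.hstack([cv2.imread('pics/s0.png'),cv2.imread('pics/t0.png')]),(800,300)))"
```

```text
{'time': np.float64(0.0), 'ee_pos': array([0.219, 0.585, 0.222]), 'eef_rot': array([ 0.178,  0.984, -0.001, -0.   ]), 'ft_force': array([-0.093,  0.514, -0.276]), 'width': np.float64(0.087)}
press [[(array([308., 325.]), 0.55)], [(array([288., 232.]), 0.93)]] [ 0.572  0.147 -0.002]
cover_handle [[(array([271., 232.]), 0.59)], [(array([255., 199.]), 0.93)]] [0.618 0.204 0.253]
cover_hinge [[(array([238., 314.]), 0.97)], [(array([267., 188.]), 0.74)]] [0.682 0.197 0.062]
catch_pin [[(array([332., 230.]), 0.54)], [(array([337., 240.]), 0.83), (array([269., 185.]), 0.74)]] [0.543 0.031 0.144]
catch_hinge [[(array([271., 198.]), 0.72), (array([338., 235.]), 0.66)], [(array([362., 246.]), 0.59)]] [ 0.598 -0.006  0.189]
lever_grip [[(array([273., 197.]), 0.65), (array([273., 236.]), 0.27)], [(array([328., 188.]), 0.98)]] [0.648 0.056 0.221]
lever_pivot [[(array([316., 275.]), 0.79)], [(array([317., 233.]), 0.89)]] [0.567 0.073 0.063]
blower [[(array([196., 436.]), 0.73)], [(array([191., 182.]), 0.62)]] [0.701 0.395 0.009]
jar [[(array([385., 271.]), 0.64)], [(array([288., 233.]), 0.71), (array([358., 293.]), 0.57)]] [0.499 0.15  0.168]
loupe [[(array([288., 458.]), 0.72)], [(array([185., 238.]), 0.65)]] [0.558 0.408 0.005]
[[-0.99, -0.12, 0.02], [-0.09, 0.59, -0.8], [0.08, -0.8, -0.6]] [0.49 0.73 0.64]
[[0.01, -1.0, 0.02], [-1.0, -0.01, -0.08], [0.08, -0.02, -1.0]] [0.47 0.1  1.14]
```

View pics/s0.png

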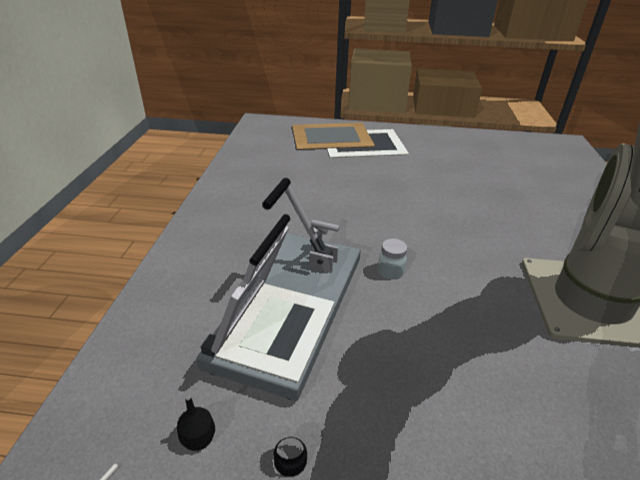

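View pics/t0.png

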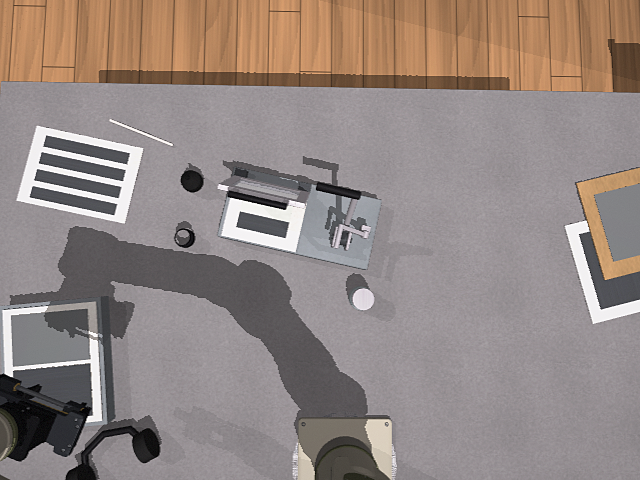

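The side view shows the open press: cover bar around (270,240), lever grip (277,193), catch pin (323,226). The jar is off the front right corner at (393,258), with the blower and loupe on the left. The top view agrees. Next I fit the press pose and joint angles to all the landmarks.

```bash
cat >> h.py <<'E'
def model(p):
    x,y,w,a,c,l=p
    L={'press':(0,0,0),'cover_hinge':(100,65,58),'cover_handle':(100-195*np.cos(a),65,58+195*np.sin(a)),
     'catch_hinge':(-6,-180,95),'catch_pin':(-6,-180+85*np.sin(.8727-c),95+85*np.cos(.8727-c)),
     'lever_pivot':(10,-75,70),'lever_grip':(10+170*np.sin(.5-l),-75,70+170*np.cos(.5-l))}
    R=Rn.from_euler('z',w).as_matrix()
    return {k:R@np.array(v)/1000+[x,y,0] for k,v in L.items()}
def fit(p0,free,cs=None,verbose=True):
    cs=cs or [eyes.camera('side'),eyes.camera('top')]
    D=[(c,n,eyes.landmark_of(c,n)) for n in model(p0) for c in cs]
    obs=[(c,n,np.array(l['xy'])) for c,n,L in D for l in L[:2] if l['p']>.3]
    p0=np.array(p0,float);free=list(free)
    def full(q): p=p0.copy();p[free]=q;return p
    def f(q):
        m=model(full(q));return np.concatenate([proj(c,m[n])-o for c,n,o in obs])
    s=least_squares(f,p0[free],loss='cauchy',f_scale=2)
    p=full(s.x);e=f(s.x).reshape(-1,2)
    if verbose:
        for (c,n,o),d in zip(obs,e): print(n,np.round(o),np.round(d,1))
    return p,cs
def tool(X,jaw_yaw,p):
    """shift (tool axes, fraction) and z-turn from current pose to have grasp point at X, pointing down"""
    s=r.read_state();R=Rn.from_quat(s['eef_rot']);d=R.inv().apply(np.array(X)+[0,0,-.019]-s['ee_pos'])
    y=R.as_matrix()[:,1];cur=np.arctan2(y[1],y[0]);t=-(jaw_yaw-cur)
    t=(t+np.pi/2)%np.pi-np.pi/2
    z=R.as_matrix()[:,2]
    return np.round(d/.2,3),np.round(t/(np.pi/2),3),np.round(z,3)
E
cat > b.py <<'E'
from h import *
p,cs=fit([.57,.147,-.2,1.1,.05,0],range(6))
print(np.round(p,3)); m=model(p)
for k,v in m.items(): print(k,np.round(v,3))
X=m['cover_handle']; print(tool(X,p[2],p)); print(tool(X+[0,0,.1],p[2],p))
print(r.read_state()['joint_positions'])
E
python3 b.py
```

```text
press [307. 323.] [0.  0.5]
press [289. 234.] [ 0.1 -0.5]
cover_hinge [238. 312.] [3.4 0.6]
cover_hinge [269. 187.] [ 2.9 -1. ]
cover_handle [275. 234.] [-7.7  1.3]
cover_handle [258. 196.] [-0.4 -0. ]
catch_hinge [340. 230.] [-0.2  3.2]
catch_hinge [360. 251.] [ 1.1 -1.4]
catch_pin [330. 226.] [1.8 0. ]
catch_pin [338. 240.] [-0.6  1.4]
lever_pivot [315. 272.] [ 0.6 -1.3]
lever_pivot [316. 235.] [ 3.  -1.4]
lever_grip [273. 198.] [ 0.1 -0.1]
lever_grip [331. 189.] [-0.5 -0.3]
[ 0.572  0.144 -0.216  1.259  0.058 -0.022]
press [0.572 0.144 0.   ]
cover_hinge [0.683 0.186 0.058]
cover_handle [0.625 0.199 0.244]
catch_hinge [ 0.527 -0.03   0.095]
catch_pin [0.541 0.03  0.153]
lever_pivot [0.565 0.069 0.07 ]
lever_grip [0.648 0.051 0.217]
(array([-2.577, -1.095, -0.01 ]), np.float64(0.909), array([-0.,  0., -1.]))
(array([-2.577, -1.095, -0.51 ]), np.float64(0.909), array([-0.,  0., -1.]))
[-1.23462805  0.332188   -0.06472557  1.46011203  0.02158973  1.34994386
 -0.08849746]
```

Emit:
play_rows:
  motion:
    - [0, 0, -0.3, 0, 0, 0, 100]
    - [-0.2, -0.1, -0.6, 0, 0, 0.1, 100]
    - [-0.45, -0.2, -0.6, 0, 0, 0.2, 100]
    - [-0.7, -0.3, -0.6, 0, 0, 0.3, 100]
    - [-0.95, -0.4, -0.6, 0, 0, 0.4, 100]
  squeeze: 15

```text
time: 2.52
ee_pos: [0.3704, 0.4422, 0.343]
eef_rot: [0.476, 0.879, 0.0, -0.0]
ft_force: [0.4, 0.8, 0.1]
width: 0.0869
```

```bash
cat > c.py <<'E'
from h import *
import sys
p=[.572,.144,-.216,1.25,.058,0]
m=model(p)
X=m['cover_handle']; print(tool(X+[0,0,.08],p[2],p)); s=r.read_state();print(s['ee_pos'],s['joint_positions'])
E
python3 c.py
```

```text
(array([-1.709,  0.395,  0.194]), np.float64(0.506), array([ 0.   ,  0.001, -1.   ]))
[0.37044405 0.44224371 0.34296067] [-1.05446193  0.18724185  0.12126979  1.39438396 -0.0226713   1.56046594
 -0.35660171]
```

Emit:
play_rows:
  motion:
    - [-0.2, 0.05, 0, 0, 0, 0.1, 100]
    - [-0.4, 0.1, 0, 0, 0, 0.2, 100]
    - [-0.6, 0.15, 0, 0, 0, 0.3, 100]
    - [-0.8, 0.2, 0, 0, 0, 0.4, 100]
    - [-1, 0.25, 0, 0, 0, 0.506, 100]

```text
time: 3.15
ee_pos: [0.522, 0.3033, 0.3427]
eef_rot: [0.779, 0.627, 0.0, -0.0]
ft_force: [-0.5, 0.2, -0.1]
width: 0.0871
```

```bash
python3 c.py
```

```text
(array([-0.399,  0.607,  0.193]), np.float64(-0.0), array([ 0.,  0., -1.]))
[0.52204576 0.30332497 0.3427105 ] [-0.86305893  0.25335832  0.33205296  1.3303454  -0.081985    1.57080921
 -0.75717497]
```

Go to 60 mm above the bar and look.

Emit:
play_rows:
  motion:
    - [-0.1, 0.15, 0.0, 0, 0, 0, 100]
    - [-0.2, 0.3, 0, 0, 0, 0, 100]
    - [-0.3, 0.45, 0.05, 0, 0, 0, 100]
    - [-0.4, 0.6, 0.15, 0, 0, 0, 100]
    - [-0.4, 0.6, 0.19, 0, 0, 0, 100]

```text
time: 3.78
ee_pos: [0.6229, 0.1975, 0.3029]
eef_rot: [0.779, 0.627, -0.001, 0.001]
ft_force: [0.2, 0.4, 0.6]
width: 0.0867
```

```bash
cat > d.py <<'E'
from h import *
cs=[eyes.camera('side'),eyes.camera('top')]
p,_=fit([.572,.144,-.216,1.25,.058,0],[3],cs)
print(p); g=r.read_state()['ee_pos']; print(g)
for a in (1.1,1.15,1.2,1.25): print(a,proj(cs[0],model([.572,.144,-.216,a,.058,0])['cover_handle']).round())
print(proj(cs[0],g).round())
i=cs[0]['image'][100:340,180:400,::-1]; cv2.imwrite('pics/s1.png',cv2.resize(i,None,fx=2.5,fy=2.5,interpolation=2)[:600])
E
python3 d.py
```

```text
press [304. 321.] [2.5 2.9]
press [287. 233.] [1.6 0.5]
press [319. 232.] [-29.9   1.1]
cover_hinge [240. 312.] [ 1.5 -0.2]
cover_hinge [270. 184.] [1.4 1.4]
cover_handle [270. 231.] [-0.2  5. ]
cover_handle [314. 269.] [-44.5 -33.1]
catch_hinge [342. 233.] [-1.5 -0.4]
catch_hinge [362. 248.] [0.  1.4]
catch_pin [333. 225.] [-0.9  0.7]
lever_pivot [316. 272.] [-0.7 -1.7]
lever_pivot [390. 269.] [-74.9   1.9]
lever_pivot [318. 234.] [ 1.6 -0. ]
lever_grip [270. 197.] [4.3 0.3]
lever_grip [331. 190.] [-0.4 -0.7]
[ 0.572       0.144      -0.216       1.23577721  0.058       0.        ]
[0.62177793 0.20086353 0.30457942]
1.1 [285. 245.]
1.15 [279. 242.]
1.2 [274. 238.]
1.25 [268. 235.]
[267. 201.]
```

View pics/s1.png

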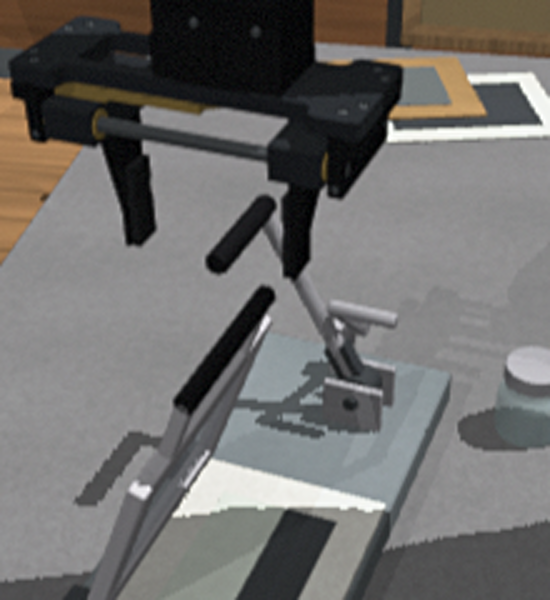

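Crop shows the gripper straddling the bar from above; the bar's middle is near pixel (270,239), so the angle is about 1.22.

```bash
cat > e.py <<'E'
from h import *
import sys
a=float(sys.argv[1]);p=[.572,.144,-.216,a,.058,0]
print(tool(model(p)['cover_handle'],p[2],p))
E
python3 e.py 1.22
```

```text
(array([-0.006, -0.017,  0.412]), np.float64(0.003), array([ 0.,  0., -1.]))
```

Emit:
play_rows:
  motion:
    - [0, -0.02, 0.13, 0, 0, 0, 100]
    - [0, -0.02, 0.26, 0, 0, 0, 100]
    - [0, -0.02, 0.37, 0, 0, 0, 100]
    - [0, -0.02, 0.41, 0, 0, 0, 100]
    - [0, -0.02, 0.41, 0, 0, 0, 60]

```text
time: 5.2
ee_pos: [0.6178, 0.2017, 0.2226]
eef_rot: [0.778, 0.629, -0.0, -0.0]
ft_force: [-0.0, -0.9, 0.3]
width: 0.0825
```

Emit:
play_rows:
  motion:
    - [0, 0, 0, 0, 0, 0, 40]
    - [0, 0, 0, 0, 0, 0, 20]
    - [0, 0, 0, 0, 0, 0, 5]
    - [0, 0, 0, 0, 0, 0, 0]
    - [0, 0, 0, 0, 0, 0, 0]

```text
time: 5.82
ee_pos: [0.6179, 0.2018, 0.2226]
eef_rot: [0.778, 0.629, 0.0, -0.0]
ft_force: [0.2, -0.2, 0.2]
width: 0.0347
```

```bash
cat > f.py <<'E'
from h import *
s=r.read_state(); print({k:np.round(s[k],4) for k in ('time','ee_pos','ft_force','width')})
w=-.216; q=Rn.from_euler('z',-w).apply(s['ee_pos']+[0,0,.019]-np.array([.572,.144,0]))*1000; print('local grasp',q.round(1), 'cover ang',np.arctan2(q[2]-58,100-q[0]),'rad',np.hypot(q[2]-58,100-q[0]))
cs=[eyes.camera('side'),eyes.camera('top')]
import sys
if len(sys.argv)>1:
    i=cs[0]['image'][100:340,180:400,::-1]; cv2.imwrite('pics/%s.png'%sys.argv[1],cv2.resize(i,None,fx=2.5,fy=2.5,interpolation=2))
R=Rn.from_quat(s['eef_rot']); 
a0=np.arctan2(q[2]-58,100-q[0])
P=lambda a:np.array([100-195*np.cos(a),65,58+195*np.sin(a)])
for a in np.linspace(a0,0,11)[1:]:
    d=Rn.from_euler('z',w).apply(P(a)-P(a0))/1000; print(round(a,2),(R.inv().apply(d)/.2).round(3))
E
python3 f.py
```

```text
{'time': np.float64(5.825), 'ee_pos': array([0.6179, 0.2018, 0.2226]), 'ft_force': array([ 0.2101, -0.2224,  0.1963]), 'width': np.float64(0.0347)}
local grasp [ 32.4  66.2 241.6] cover ang 1.2180608951079714 rad 195.6344976568347
1.1 [ 0.001 -0.109  0.048]
0.97 [ 0.001 -0.211  0.108]
0.85 [ 0.001 -0.305  0.181]
0.73 [ 0.002 -0.389  0.264]
0.61 [ 0.002 -0.463  0.357]
0.49 [ 0.003 -0.525  0.458]
0.37 [ 0.003 -0.574  0.567]
0.24 [ 0.003 -0.609  0.68 ]
0.12 [ 0.003 -0.631  0.796]
0.0 [ 0.003 -0.638  0.915]
```

Emit:
play_rows:
  motion:
    - [0, 0, 0, 0, 0, 0, 0]
    - [0, 0, 0, 0, 0, 0, 0]
    - [0, 0, 0, 0, 0, 0, 0]
    - [0, 0, 0, 0, 0, 0, 0]

```text
time: 6.42
ee_pos: [0.6181, 0.2016, 0.2225]
eef_rot: [0.778, 0.629, 0.0, 0.0]
ft_force: [2.9, 0.1, -1.8]
width: 0.013
```

```bash
python3 f.py|head -3
```

```text
{'time': np.float64(6.425), 'ee_pos': array([0.6181, 0.2016, 0.2225]), 'ft_force': array([ 2.9146,  0.0626, -1.7867]), 'width': np.float64(0.013)}
local grasp [ 32.6  66.2 241.5] cover ang 1.219012915699425 rad 195.4833322454848
1.1 [ 0.001 -0.109  0.048]
```

Emit:
play_rows:
  motion:
    - [0, -0.055, 0.023, 0, 0, 0, 0]
    - [0, -0.109, 0.048, 0, 0, 0, 0]
    - [0, -0.161, 0.077, 0, 0, 0, 0]
    - [0, -0.211, 0.108, 0, 0, 0, 0]
    - [0, -0.259, 0.143, 0, 0, 0, 0]

```text
time: 7.15
ee_pos: [0.5665, 0.2129, 0.1937]
eef_rot: [0.778, 0.629, 0.0, -0.0]
ft_force: [2.7, 0.5, 1.9]
width: 0.0131
```

```bash
python3 f.py
```

```text
{'time': np.float64(7.15), 'ee_pos': array([0.5665, 0.2129, 0.1937]), 'ft_force': array([2.685 , 0.5377, 1.882 ]), 'width': np.float64(0.0131)}
local grasp [-20.1  66.1 212.7] cover ang 0.9104762288743523 rad 195.8296108765991
0.82 [ 0.    -0.068  0.058]
0.73 [ 0.001 -0.13   0.121]
0.64 [ 0.001 -0.186  0.19 ]
0.55 [ 0.001 -0.235  0.264]
0.46 [ 0.001 -0.278  0.341]
0.36 [ 0.001 -0.313  0.423]
0.27 [ 0.002 -0.341  0.507]
0.18 [ 0.002 -0.361  0.593]
0.09 [ 0.002 -0.373  0.681]
0.0 [ 0.002 -0.377  0.77 ]
```

Emit:
play_rows:
  motion:
    - [0, -0.068, 0.058, 0, 0, 0, 0]
    - [0, -0.13, 0.121, 0, 0, 0, 0]
    - [0, -0.186, 0.19, 0, 0, 0, 0]
    - [0, -0.235, 0.264, 0, 0, 0, 0]
    - [0, -0.278, 0.341, 0, 0, 0, 0]

```text
time: 7.88
ee_pos: [0.513, 0.2245, 0.1252]
eef_rot: [0.778, 0.629, 0.001, 0.0]
ft_force: [7.9, 1.3, -0.7]
width: 0.0135
```

```bash
python3 f.py s2
```

```text
{'time': np.float64(7.875), 'ee_pos': array([0.513 , 0.2245, 0.1252]), 'ft_force': array([ 7.9377,  1.319 , -0.7478]), 'width': np.float64(0.0135)}
local grasp [-74.9  66.  144.2] cover ang 0.45796169789106844 rad 194.9952002603482
0.41 [ 0.    -0.019  0.04 ]
0.37 [ 0.    -0.036  0.082]
0.32 [ 0.    -0.051  0.124]
0.27 [ 0.    -0.064  0.166]
0.23 [ 0.    -0.075  0.21 ]
0.18 [ 0.    -0.084  0.253]
0.14 [ 0.    -0.092  0.297]
0.09 [ 0.    -0.097  0.342]
0.05 [ 0.    -0.1    0.386]
0.0 [ 0.    -0.101  0.431]
```

Emit:
play_rows:
  motion:
    - [0, -0.013, 0.04, 0, 0, 0, 0]
    - [0, -0.03, 0.082, 0, 0, 0, 0]
    - [0, -0.045, 0.124, 0, 0, 0, 0]
    - [0, -0.058, 0.166, 0, 0, 0, 0]
    - [0, -0.069, 0.21, 0, 0, 0, 0]

```text
time: 8.6
ee_pos: [0.4995, 0.2273, 0.0833]
eef_rot: [0.778, 0.629, 0.0, 0.0]
ft_force: [3.9, 1.6, 2.0]
width: 0.0137
```

Emit:
play_rows:
  motion:
    - [0, -0.008, 0.043, 0, 0, 0, 0]
    - [0, -0.015, 0.087, 0, 0, 0, 0]
    - [0, -0.02, 0.132, 0, 0, 0, 0]
    - [0, -0.023, 0.166, 0, 0, 0, 0]
    - [0, -0.025, 0.19, 0, 0, 0, 0]

```text
time: 9.22
ee_pos: [0.4952, 0.2281, 0.0454]
eef_rot: [0.778, 0.629, 0.001, 0.0]
ft_force: [5.1, 1.6, 2.5]
width: 0.0135
```

```bash
python3 f.py s2
```

```text
{'time': np.float64(9.225), 'ee_pos': array([0.4952, 0.2281, 0.0454]), 'ft_force': array([5.0548, 1.5569, 2.4947]), 'width': np.float64(0.0135)}
local grasp [-93.1  65.7  64.4] cover ang 0.033268025275093045 rad 193.19011414970387
0.03 [-0.    -0.     0.003]
0.03 [-0.    -0.     0.006]
0.02 [-0.   -0.    0.01]
0.02 [-0.    -0.     0.013]
0.02 [-0.    -0.     0.016]
0.01 [-0.    -0.     0.019]
0.01 [-0.    -0.001  0.023]
0.01 [-0.    -0.001  0.026]
0.0 [-0.    -0.001  0.029]
0.0 [-0.    -0.001  0.032]
```

View pics/s2.png

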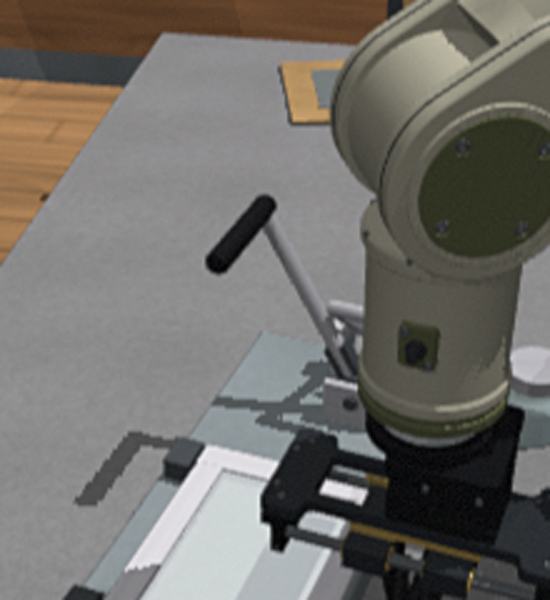

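The cover is almost flat in the picture. Lower the last few millimetres slowly, pressing until the stop shows in the force.

Emit:
play_rows:
  motion:
    - [0, 0, 0.008, 0, 0, 0, 0]
    - [0, 0, 0.016, 0, 0, 0, 0]
    - [0, 0, 0.024, 0, 0, 0, 0]
    - [0, 0, 0.032, 0, 0, 0, 0]
    - [0, 0, 0.032, 0, 0, 0, 0]

```text
time: 9.95
ee_pos: [0.4952, 0.2284, 0.0407]
eef_rot: [0.778, 0.629, 0.001, -0.0]
ft_force: [-1.9, 0.0, 18.5]
width: 0.0134
```

Emit:
play_rows:
  motion:
    - [0, 0, 0.005, 0, 0, 0, 0]
    - [0, 0, 0.01, 0, 0, 0, 0]
    - [0, 0, 0.01, 0, 0, 0, 0]

```text
time: 10.32
ee_pos: [0.4953, 0.2286, 0.0389]
eef_rot: [0.778, 0.629, 0.001, -0.0]
ft_force: [-2.0, 0.0, 20.8]
width: 0.0131
```

Emit:
play_rows:
  motion:
    - [0, 0, 0, 0, 0, 0, 32]
    - [0, 0, 0, 0, 0, 0, 32]
    - [0, 0, 0, 0, 0, 0, 32]
    - [0, 0, 0, 0, 0, 0, 32]
    - [0, 0, 0, 0, 0, 0, 32]

```text
time: 10.95
ee_pos: [0.4943, 0.2281, 0.0372]
eef_rot: [0.778, 0.629, -0.0, -0.0]
ft_force: [-0.1, 0.0, 0.3]
width: 0.0278
```

Emit:
play_rows:
  motion:
    - [0, 0, -0.1, 0, 0, 0, 32]
    - [0, 0, -0.2, 0, 0, 0, 32]
    - [0, 0, -0.4, 0, 0, 0, 40]
    - [0, 0, -0.6, 0, 0, 0, 60]
    - [0, 0, -0.8, 0, 0, 0, 60]

```text
time: 11.58
ee_pos: [0.4943, 0.2281, 0.1987]
eef_rot: [0.778, 0.629, 0.0, -0.0]
ft_force: [0.5, 1.1, -0.1]
width: 0.0466
```

```bash
cat > g.py <<'E'
from h import *
cs=[eyes.camera('side'),eyes.camera('top')]
p,_=fit([.572,.144,-.216,.0,.058,0],[0,1,2,3,4,5],cs)
print(p.round(3)); m=model(p); print(m['catch_pin'],m['lever_grip'])
print(tool(m['catch_pin'],p[2]+np.pi/2,p)); print(r.read_state()['joint_positions'].round(2),r.read_state()['ee_pos'])
i=cs[0]['image'][100:340,180:400,::-1]; j=cs[1]['image'][130:330,180:420,::-1]
cv2.imwrite('pics/s3.png',np.hstack([cv2.resize(i,(400,436)),cv2.resize(j,(400,436))]))
E
python3 g.py
```

```text
press [305. 321.] [1.1 3. ]
press [238. 316.] [67.8  8.6]
press [290. 233.] [-1.8  0.2]
cover_hinge [241. 314.] [-0.3 -0.6]
cover_hinge [268. 187.] [ 2.2 -1.5]
cover_handle [347. 338.] [0.2 0.1]
cover_handle [197. 436.] [150.1 -98.2]
cover_handle [255. 261.] [-2.4  2.3]
catch_hinge [361. 250.] [-0.  -2.3]
catch_pin [337. 241.] [ 0.1 -0.4]
lever_pivot [314. 273.] [ 0.4 -2.2]
lever_pivot [318. 236.] [ 0.1 -2.8]
lever_grip [270. 197.] [1.6 0.8]
lever_grip [328. 189.] [ 0.9 -0.9]
[ 0.573  0.146 -0.2    0.051  0.066 -0.012]
[0.54334283 0.03065029 0.15379853] [0.64937377 0.05370957 0.21816094]
(array([-0.914,  0.446,  0.312]), np.float64(0.993), array([-0., -0., -1.]))
[-0.82  0.17  0.35  1.73 -0.06  1.25 -0.68] [0.49444573 0.22815194 0.19721279]
```

View pics/s3.png

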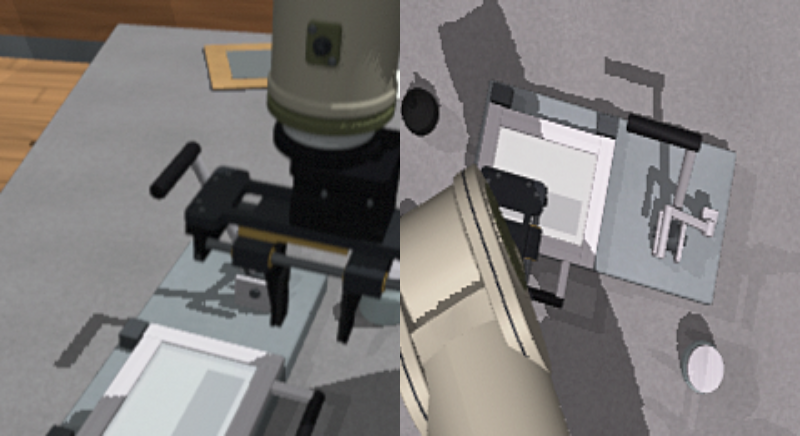

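The cover lies down on the base in both views, with its bar at about (347,338) in the side picture. Next is the catch: turn the jaws by 90° (the way that suits the last joint) above the pin.

Emit:
play_rows:
  motion:
    - [-0.1, 0.05, -0.05, 0, 0, -0.1, 60]
    - [-0.2, 0.1, -0.1, 0, 0, -0.2, 60]
    - [-0.35, 0.15, -0.1, 0, 0, -0.3, 60]
    - [-0.5, 0.2, -0.1, 0, 0, -0.4, 60]
    - [-0.65, 0.3, -0.1, 0, 0, -0.51, 60]

```text
time: 13.0
ee_pos: [0.5258, 0.0878, 0.2175]
eef_rot: [0.468, 0.884, 0.0, -0.0]
ft_force: [0.7, -0.1, -0.3]
width: 0.0522
```

```bash
cat > k.py <<'E'
from h import *
import sys
p=[.5725,.145,-.21,0,float(sys.argv[1]),0]; m=model(p)
print(tool(m['catch_pin']+[0,0,float(sys.argv[2])],p[2]+np.pi/2,p)); print(r.read_state()['joint_positions'].round(2),r.read_state()['ee_pos'])
E
python3 k.py .06 .07
```

```text
(array([-0.282, -0.094,  0.065]), np.float64(-0.487), array([ 0.   ,  0.001, -1.   ]))
[-0.61  0.13  0.4   1.73 -0.05  1.29  0.39] [0.52579708 0.087834   0.21753339]
```

Emit:
play_rows:
  motion:
    - [-0.05, -0.02, 0, 0, 0, -0.1, 60]
    - [-0.11, -0.04, 0, 0, 0, -0.2, 60]
    - [-0.17, -0.06, 0, 0, 0, -0.3, 60]
    - [-0.23, -0.08, 0.03, 0, 0, -0.4, 60]
    - [-0.28, -0.095, 0.06, 0, 0, -0.49, 60]

```text
time: 13.62
ee_pos: [0.5414, 0.0309, 0.2053]
eef_rot: [0.103, 0.995, 0.0, 0.0]
ft_force: [0.5, 0.2, -0.2]
width: 0.0522
```

```bash
python3 k.py .06 0
cat > v.py <<'E'
from h import *
import sys
cs=[eyes.camera('side'),eyes.camera('top')]
s=r.read_state();print([proj(c,s['ee_pos']).round() for c in cs])
for n in ('catch_pin','catch_hinge','lever_grip'): print(n,[[(np.round(l['xy']),round(l['p'],2)) for l in eyes.landmark_of(c,n)[:2]] for c in cs])
i=cs[0]['image'][140:300,260:420,::-1]; j=cs[1]['image'][150:310,280:440,::-1]
cv2.imwrite('pics/%s.png'%sys.argv[1],np.hstack([cv2.resize(i,(400,400)),cv2.resize(j,(400,400))]))
E
python3 v.py s4
```

```text
(array([-0.003, -0.001,  0.354]), np.float64(0.002), array([ 0.,  0., -1.]))
[-0.49  0.16  0.39  1.73 -0.06  1.27  1.28] [0.54141778 0.0308528  0.20525384]
[array([333., 203.]), array([340., 240.])]
catch_pin [[], []]
catch_hinge [[(array([339., 232.]), 0.72)], []]
lever_grip [[(array([272., 197.]), 0.94)], [(array([328., 189.]), 0.59)]]
```

View pics/s4.png

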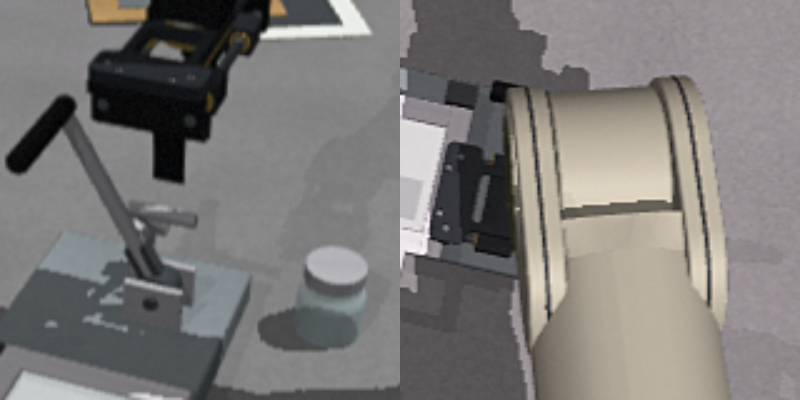

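The near finger sits right above the front part of the pin (side crop, pin at (165–195, 220)). Descend and grip.

Emit:
play_rows:
  motion:
    - [0, 0, 0.1, 0, 0, 0, 60]
    - [0, 0, 0.2, 0, 0, 0, 60]
    - [0, 0, 0.3, 0, 0, 0, 60]
    - [0, 0, 0.35, 0, 0, 0, 60]
    - [0, 0, 0.35, 0, 0, 0, 40]

```text
time: 14.65
ee_pos: [0.541, 0.0316, 0.1351]
eef_rot: [0.105, 0.994, -0.0, -0.0]
ft_force: [-0.6, 0.3, 0.2]
width: 0.0475
```

Emit:
play_rows:
  motion:
    - [0, 0, 0, 0, 0, 0, 0]
    - [0, 0, 0, 0, 0, 0, 0]
    - [0, 0, 0, 0, 0, 0, 0]
    - [0, 0, 0, 0, 0, 0, 0]
    - [0, 0, 0, 0, 0, 0, 0]

```text
time: 15.28
ee_pos: [0.5414, 0.0316, 0.1355]
eef_rot: [0.105, 0.994, 0.0, 0.0]
ft_force: [0.5, 1.4, 0.7]
width: 0.0113
```

```bash
cat > l.py <<'E'
from h import *
import sys
s=r.read_state(); print({k:np.round(s[k],4) for k in ('time','ee_pos','ft_force','width')})
w=-.21; q=Rn.from_euler('z',-w).apply(s['ee_pos']+[0,0,.019]-np.array([.5725,.145,0]))*1000
dy,dz=q[1]+180,q[2]-95; a0=.8727-np.arctan2(dy,dz); print('local',q.round(1),'catch ang',a0.round(3),'rad',np.hypot(dy,dz))
R=Rn.from_quat(s['eef_rot'])
P=lambda a:np.array([q[0],-180+85*np.sin(.8727-a),95+85*np.cos(.8727-a)])
for a in np.linspace(a0,1.75,11)[1:]:
    d=Rn.from_euler('z',w).apply(P(a)-P(a0))/1000; print(round(a,2),(R.inv().apply(d)/.2).round(3))
E
python3 l.py
```

```text
{'time': np.float64(15.275), 'ee_pos': array([0.5414, 0.0316, 0.1355]), 'ft_force': array([0.5276, 1.3503, 0.6552]), 'width': np.float64(0.0113)}
local [  -6.8 -117.4  154.5] catch ang 0.062 rad 86.38059444906709
0.23 [-0.    -0.054 -0.048]
0.4 [-0.    -0.114 -0.086]
0.57 [-0.    -0.181 -0.113]
0.74 [-0.    -0.251 -0.128]
0.91 [-0.    -0.322 -0.132]
1.07 [-0.    -0.393 -0.124]
1.24 [-0.    -0.462 -0.103]
1.41 [-0.001 -0.526 -0.072]
1.58 [-0.001 -0.585 -0.03 ]
1.75 [-0.001 -0.635  0.021]
```

Pin is held (11.3 mm). Flip along the arc.

Emit:
play_rows:
  motion:
    - [0, -0.054, -0.048, 0, 0, 0, 0]
    - [0, -0.114, -0.086, 0, 0, 0, 0]
    - [0, -0.181, -0.113, 0, 0, 0, 0]
    - [0, -0.251, -0.128, 0, 0, 0, 0]
    - [0, -0.322, -0.132, 0, 0, 0, 0]

```text
time: 15.9
ee_pos: [0.5279, -0.0314, 0.1625]
eef_rot: [0.105, 0.994, 0.001, 0.0]
ft_force: [0.9, 3.1, 1.6]
width: 0.0114
```

```bash
python3 l.py
```

```text
{'time': np.float64(15.9), 'ee_pos': array([ 0.5279, -0.0314,  0.1625]), 'ft_force': array([0.9467, 3.0718, 1.6139]), 'width': np.float64(0.0114)}
local [  -6.8 -181.9  181.5] catch ang 0.894 rad 86.48998448212569
0.98 [-0.    -0.036  0.002]
1.07 [-0.    -0.072  0.008]
1.15 [-0.    -0.108  0.016]
1.24 [-0.    -0.142  0.028]
1.32 [-0.    -0.176  0.042]
1.41 [-0.    -0.208  0.059]
1.49 [-0.    -0.238  0.079]
1.58 [-0.    -0.267  0.101]
1.66 [-0.    -0.293  0.126]
1.75 [-0.    -0.318  0.153]
```

Emit:
play_rows:
  motion:
    - [0, -0.072, 0.008, 0, 0, 0, 0]
    - [0, -0.142, 0.028, 0, 0, 0, 0]
    - [0, -0.208, 0.059, 0, 0, 0, 0]
    - [0, -0.267, 0.101, 0, 0, 0, 0]
    - [0, -0.305, 0.14, 0, 0, 0, 0]

```text
time: 16.52
ee_pos: [0.5145, -0.0921, 0.1328]
eef_rot: [0.106, 0.994, -0.0, -0.0]
ft_force: [-1.1, 2.3, 0.9]
width: 0.0113
```

Emit:
play_rows:
  motion:
    - [0, -0.006, 0.008, 0, 0, 0, 0]
    - [0, -0.014, 0.018, 0, 0, 0, 0]
    - [0, -0.022, 0.03, 0, 0, 0, 0]
    - [0, -0.028, 0.038, 0, 0, 0, 0]
    - [0, -0.028, 0.038, 0, 0, 0, 0]

```text
time: 17.15
ee_pos: [0.5149, -0.0946, 0.1278]
eef_rot: [0.104, 0.995, 0.001, 0.001]
ft_force: [-5.9, 7.3, 15.7]
width: 0.0109
```

```bash
python3 l.py|head -2
```

```text
{'time': np.float64(17.15), 'ee_pos': array([ 0.5149, -0.0946,  0.1278]), 'ft_force': array([-5.9061,  7.2654, 15.7058]), 'width': np.float64(0.0109)}
local [  -6.4 -246.3  146.8] catch ang 1.781 rad 84.13941882153675
```

The catch has reached its limit (17 N against the stop, angle about 1.75). Release and rise.

Emit:
play_rows:
  motion:
    - [0, 0.01, -0.02, 0, 0, 0, 50]
    - [0, 0.01, -0.02, 0, 0, 0, 50]
    - [0, 0.01, -0.02, 0, 0, 0, 50]
    - [0, 0.01, -0.02, 0, 0, 0, 50]
    - [0, 0.01, -0.02, 0, 0, 0, 50]

```text
time: 17.77
ee_pos: [0.5141, -0.0949, 0.13]
eef_rot: [0.105, 0.994, -0.0, -0.0]
ft_force: [0.3, 0.7, -0.9]
width: 0.0426
```

Emit:
play_rows:
  motion:
    - [0, 0, -0.15, 0, 0, 0, 50]
    - [0, 0, -0.3, 0, 0, 0, 60]
    - [0, 0, -0.5, 0, 0, 0.0, 80]
    - [0, 0, -0.7, 0, 0, 0.0, 100]
    - [0, 0, -0.9, 0, 0, 0.1, 100]

```text
time: 18.4
ee_pos: [0.514, -0.0949, 0.3114]
eef_rot: [0.185, 0.983, 0.0, 0.0]
ft_force: [1.0, -0.2, -0.2]
width: 0.0744
```

```bash
cat > n.py <<'E'
from h import *
p=[.5725,.145,-.21,0,1.75,0]; m=model(p)
print(tool(m['lever_grip']+[0,0,.09],p[2],p)); print(r.read_state()['joint_positions'].round(2),r.read_state()['ee_pos'])
E
python3 n.py; python3 v.py s5
```

```text
(array([-0.349,  0.927,  0.106]), np.float64(0.897), array([ 0.,  0., -1.]))
[-0.37  0.06  0.49  1.61 -0.03  1.48  1.32] [ 0.51404909 -0.09488388  0.31143061]
[array([355., 120.]), array([411., 250.])]
catch_pin [[(array([352., 195.]), 0.93)], []]
catch_hinge [[(array([341., 233.]), 0.76)], [(array([362., 249.]), 0.91)]]
lever_grip [[(array([270., 201.]), 0.62)], []]
```

View pics/s5.png

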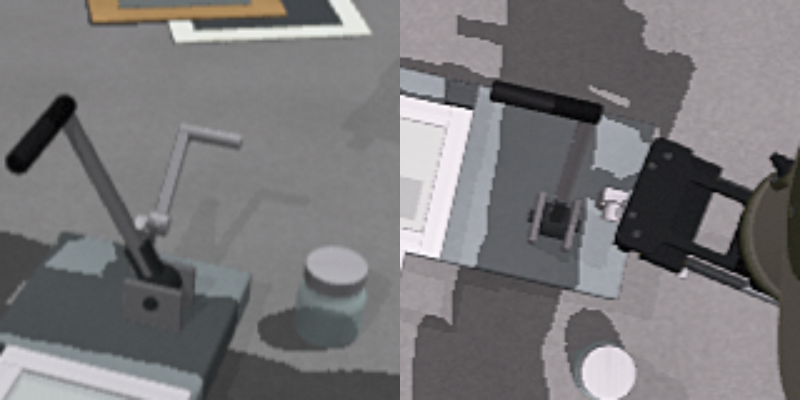

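The catch now leans away on the other side of its hinge, clear of the lever (pin at about (352,195) in the side picture). Next, move above the lever grip.

Emit:
play_rows:
  motion:
    - [-0.05, 0.1, 0, 0, 0, 0.1, 100]
    - [-0.1, 0.25, 0, 0, 0, 0.2, 100]
    - [-0.15, 0.4, 0, 0, 0, 0.3, 100]
    - [-0.2, 0.55, 0, 0, 0, 0.4, 100]
    - [-0.25, 0.7, 0, 0, 0, 0.5, 100]

```text
time: 19.42
ee_pos: [0.6116, 0.0186, 0.3091]
eef_rot: [0.547, 0.837, -0.0, -0.001]
ft_force: [0.2, 0.3, -0.4]
width: 0.087
```

```bash
python3 n.py
```

```text
(array([0.086, 0.227, 0.094]), np.float64(0.396), array([-0.001, -0.   , -1.   ]))
[-0.49  0.29  0.49  1.38 -0.13  1.51  0.41] [0.6115822  0.01864044 0.30913744]
```

Emit:
play_rows:
  motion:
    - [0.02, 0.06, 0, 0, 0, 0.1, 100]
    - [0.04, 0.11, 0, 0, 0, 0.2, 100]
    - [0.06, 0.17, 0, 0, 0, 0.3, 100]
    - [0.086, 0.227, 0.0, 0, 0, 0.396, 100]
    - [0.086, 0.227, 0.05, 0, 0, 0.396, 100]

```text
time: 20.05
ee_pos: [0.6461, 0.0528, 0.299]
eef_rot: [0.775, 0.632, -0.0, -0.0]
ft_force: [-0.5, -0.3, -0.5]
width: 0.0871
```

```bash
sed -i 's/+\[0,0,.09\]//' n.py; python3 n.py; python3 v.py s6
```

```text
(array([-0.   ,  0.002,  0.494]), np.float64(0.005), array([-0.001, -0.   , -1.   ]))
[-0.55  0.39  0.57  1.29 -0.21  1.52 -0.21] [0.64608658 0.05278529 0.29897566]
[array([273., 157.]), array([332., 182.])]
catch_pin [[(array([348., 195.]), 0.63)], []]
catch_hinge [[(array([339., 233.]), 0.85), (array([201., 438.]), 0.72)], []]
lever_grip [[(array([270., 199.]), 0.96)], []]
```

View pics/s6.png

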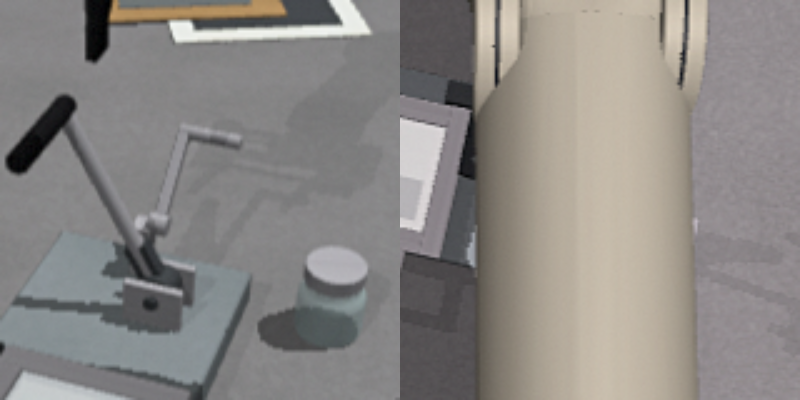

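Emit:
play_rows:
  motion:
    - [0, 0, 0.13, 0, 0, 0, 100]
    - [0, 0, 0.27, 0, 0, 0, 100]
    - [0, 0, 0.4, 0, 0, 0, 100]
    - [0, 0, 0.49, 0, 0, 0, 100]
    - [0, 0, 0.49, 0, 0, 0, 50]
  squeeze: 25

```text
time: 21.08
ee_pos: [0.6452, 0.052, 0.2012]
eef_rot: [0.776, 0.631, -0.001, -0.0]
ft_force: [0.1, -0.9, 0.5]
width: 0.0824
```

Emit:
play_rows:
  motion:
    - [0, 0, 0, 0, 0, 0, 20]
    - [0, 0, 0, 0, 0, 0, 0]
    - [0, 0, 0, 0, 0, 0, 0]
    - [0, 0, 0, 0, 0, 0, 0]
    - [0, 0, 0, 0, 0, 0, 0]

```text
time: 21.7
ee_pos: [0.6458, 0.052, 0.2022]
eef_rot: [0.776, 0.631, 0.0, -0.0]
ft_force: [-0.2, -0.2, 0.2]
width: 0.0347
```

Emit:
play_rows:
  motion:
    - [0, 0, 0, 0, 0, 0, 0]
    - [0, 0, 0, 0, 0, 0, 0]
    - [0, 0, 0, 0, 0, 0, 0]
    - [0, 0, 0, 0, 0, 0, 0]

```text
time: 22.2
ee_pos: [0.6469, 0.0518, 0.2028]
eef_rot: [0.776, 0.631, 0.001, 0.001]
ft_force: [4.7, -1.2, 0.2]
width: 0.0171
```

```bash
cat > q.py <<'E'
from h import *
s=r.read_state(); print({k:np.round(s[k],4) for k in ('time','ee_pos','ft_force','width')})
w=-.21; q=Rn.from_euler('z',-w).apply(s['ee_pos']+[0,0,.019]-np.array([.5725,.145,0]))*1000
dx,dz=q[0]-10,q[2]-70; a0=.5-np.arctan2(dx,dz); print('local',q.round(1),'lever',a0.round(3),'rad',np.hypot(dx,dz))
R=Rn.from_quat(s['eef_rot'])
P=lambda a:np.array([10+170*np.sin(.5-a),q[1],70+170*np.cos(.5-a)])
for a in np.linspace(a0,1.05,11)[1:]:
    d=Rn.from_euler('z',w).apply(P(a)-P(a0))/1000; print(round(a,2),(R.inv().apply(d)/.2).round(3))
E
python3 q.py
```

```text
{'time': np.float64(22.2), 'ee_pos': array([0.6469, 0.0518, 0.2028]), 'ft_force': array([ 4.6812, -1.1738,  0.2071]), 'width': np.float64(0.0171)}
local [ 92.2 -75.7 221.8] lever 0.004 rad 172.58643431605785
0.11 [ 0.    -0.08  -0.038]
0.21 [ 0.001 -0.164 -0.068]
0.32 [ 0.001 -0.25  -0.089]
0.42 [ 0.002 -0.338 -0.101]
0.53 [ 0.002 -0.427 -0.103]
0.63 [ 0.003 -0.516 -0.097]
0.74 [ 0.003 -0.603 -0.081]
0.84 [ 0.003 -0.689 -0.056]
0.95 [ 0.004 -0.771 -0.022]
1.05 [ 0.004 -0.849  0.02 ]
```

Emit:
play_rows:
  motion:
    - [0, -0.08, -0.038, 0, 0, 0, 0]
    - [0, -0.164, -0.068, 0, 0, 0, 0]
    - [0, -0.25, -0.089, 0, 0, 0, 0]
    - [0, -0.338, -0.101, 0, 0, 0, 0]
    - [0, -0.427, -0.103, 0, 0, 0, 0]

```text
time: 22.82
ee_pos: [0.5646, 0.0697, 0.2252]
eef_rot: [0.776, 0.631, 0.004, 0.002]
ft_force: [9.4, 1.8, 3.7]
width: 0.017
```

```bash
python3 q.py
```

```text
{'time': np.float64(22.825), 'ee_pos': array([0.5646, 0.0697, 0.2252]), 'ft_force': array([9.4491, 1.7759, 3.6905]), 'width': np.float64(0.017)}
local [  8.  -75.3 244.2] lever 0.512 rad 174.1811842239037
0.57 [ 0.    -0.046  0.001]
0.62 [ 0.    -0.091  0.005]
0.67 [ 0.001 -0.137  0.012]
0.73 [ 0.001 -0.182  0.02 ]
0.78 [ 0.001 -0.226  0.032]
0.83 [ 0.001 -0.27   0.045]
0.89 [ 0.001 -0.313  0.061]
0.94 [ 0.002 -0.355  0.079]
1.0 [ 0.002 -0.396  0.099]
1.05 [ 0.002 -0.435  0.122]
```

Emit:
play_rows:
  motion:
    - [0, -0.09, 0.008, 0, 0, 0, 0]
    - [0, -0.18, 0.024, 0, 0, 0, 0]
    - [0, -0.265, 0.048, 0, 0, 0, 0]
    - [0, -0.345, 0.081, 0, 0, 0, 0]
    - [0, -0.4, 0.11, 0, 0, 0, 0]

```text
time: 23.45
ee_pos: [0.4861, 0.0866, 0.2027]
eef_rot: [0.776, 0.631, 0.004, 0.001]
ft_force: [9.4, 2.6, 5.3]
width: 0.0169
```

Emit:
play_rows:
  motion:
    - [0, -0.01, 0.006, 0, 0, 0, 0]
    - [0, -0.02, 0.012, 0, 0, 0, 0]
    - [0, -0.03, 0.018, 0, 0, 0, 0]
    - [0, -0.03, 0.018, 0, 0, 0, 0]

```text
time: 23.95
ee_pos: [0.4812, 0.0876, 0.1995]
eef_rot: [0.776, 0.631, 0.004, 0.002]
ft_force: [9.9, 2.1, 6.1]
width: 0.0178
```

```bash
python3 q.py|head -3
```

```text
{'time': np.float64(23.95), 'ee_pos': array([0.4812, 0.0876, 0.1995]), 'ft_force': array([9.9363, 2.062 , 6.0692]), 'width': np.float64(0.0178)}
local [-77.3 -75.2 218.5] lever 1.031 rad 172.2671642432261
1.03 [ 0.    -0.001  0.001]
```

Emit:
play_rows:
  motion:
    - [0, -0.008, 0.004, 0, 0, 0, 0]
    - [0, -0.016, 0.008, 0, 0, 0, 0]
    - [0, -0.024, 0.012, 0, 0, 0, 0]
    - [0, -0.024, 0.012, 0, 0, 0, 0]

```text
time: 24.45
ee_pos: [0.4805, 0.0878, 0.1991]
eef_rot: [0.776, 0.63, 0.008, 0.004]
ft_force: [25.0, -0.7, 8.4]
width: 0.0173
```

```bash
python3 q.py|head -3
```

```text
{'time': np.float64(24.45), 'ee_pos': array([0.4805, 0.0878, 0.1991]), 'ft_force': array([25.0168, -0.7261,  8.402 ]), 'width': np.float64(0.0173)}
local [-78.  -75.1 218.1] lever 1.036 rad 172.27533337261104
1.04 [-0.    -0.001  0.001]
```

The lever is at its stop: the last 5 mm of command moved it only 0.7 mm, and the force rose to 25 N. Firm the grip slightly and make a final check.

Emit:
play_rows:
  motion:
    - [0, 0, 0, 0, 0, 0, 0]
    - [0, 0, 0, 0, 0, 0, 0]
    - [0, 0, 0, 0, 0, 0, 0]
    - [0, 0, 0, 0, 0, 0, 0]
  squeeze: 35

```text
time: 24.95
ee_pos: [0.4805, 0.0878, 0.1991]
eef_rot: [0.776, 0.63, 0.008, 0.004]
ft_force: [24.7, -1.1, 8.8]
width: 0.0174
```

```bash
python3 q.py|head -3
python3 - <<'E'
from h import *
cs=[eyes.camera('side'),eyes.camera('top')]
m=model([.5725,.145,-.21,0,1.75,1.05])
for n in m: print(n,[(proj(c,m[n]).round(),[(np.round(l['xy']),round(l['p'],2)) for l in eyes.landmark_of(c,n)[:1]]) for c in cs])
i=cs[0]['image'][140:380,180:420,::-1]; j=cs[1]['image'][130:370,170:410,::-1]
cv2.imwrite('pics/s7.png',np.hstack([cv2.resize(i,(400,400)),cv2.resize(j,(400,400))]))
E
```

```text
{'time': np.float64(24.95), 'ee_pos': array([0.4805, 0.0878, 0.1991]), 'ft_force': array([24.6725, -1.0615,  8.8382]), 'width': np.float64(0.0174)}
local [-78.  -75.1 218.1] lever 1.036 rad 172.25832006959916
1.04 [-0.    -0.001  0.001]
press [(array([306., 324.]), [(array([307., 325.]), 0.59)]), (array([289., 233.]), [(array([286., 234.]), 0.63)])]
cover_hinge [(array([241., 313.]), [(array([238., 315.]), 0.7)]), (array([271., 186.]), [(array([270., 186.]), 0.59)])]
cover_handle [(array([346., 342.]), [(array([315., 270.]), 0.62)]), (array([253., 263.]), [(array([256., 262.]), 0.73)])]
catch_hinge [(array([339., 233.]), [(array([343., 234.]), 0.78)]), (array([361., 249.]), [(array([360., 247.]), 0.65)])]
catch_pin [(array([349., 195.]), []), (array([393., 254.]), [(array([392., 256.]), 0.84)])]
lever_pivot [(array([315., 271.]), [(array([316., 271.]), 0.6)]), (array([319., 233.]), [])]
lever_grip [(array([366., 218.]), [(array([364., 217.]), 0.57)]), (array([312., 269.]), [])]
```

View pics/s7.png

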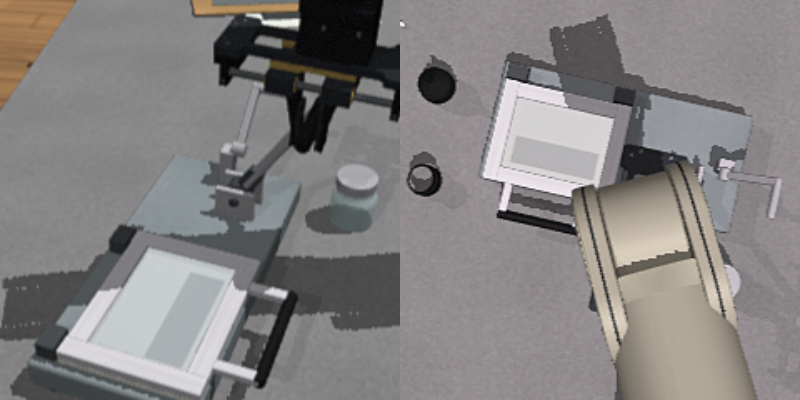

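The final picture shows the cover flat, with its bar's middle at about (346,344) against a predicted (346,342). The catch is flipped over, the lever is pulled and gripped, and the jar, blower and loupe look undisturbed.

```bash
python3 -c "
from h import *
print(job.close_job()); s=r.read_state(); print(s['time'],s['ft_force'],s['width'])"
```

```text
the job is handed in; nothing more can be done
None
the job is handed in; nothing more can be done
```

I did the job in the order asked and handed it in at about 25 s, with the arm still holding the lever pulled. No verdict was reported.

- **Cover:** I lowered it by its bar onto the stop, with a rise to about 20 N showing contact. In the last picture the bar's middle is within about 2 px of where a fully closed cover should put it. A landmark fit just after lowering gave 0.05 rad, which I took as measurement noise. In the final side view the network put the bar in the wrong place, so there I measured it from the picture.
- **Catch:** I flipped it by its pin until it hit its far limit, at about 17 N. The measured angle was 1.78 rad against the nominal 1.75, and the pin in the final top view is within 2 px of the expected spot, clear of the lever.
- **Lever:** I pulled it to its stop. The last 5 mm of command moved it only 0.7 mm while the force rose to 25 N. The angle worked out from the arm's position is 1.04 rad against the limit of 1.05, and the grip is firm at 17 mm opening and 35 N.
- **Jar, blower and loupe:** I planned the moves clear of them, and they look undisturbed in the final pictures. I judged that by eye and did not measure it.

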